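Lock a transponder chip carrier into its programming dock

TASK

Stand the grey chip carrier upright in the tub of the programming dock and let go of it, then swing the two orange ejector levers inward until their claws clamp the carrier down hard on the seat inside. Press each lever until it goes firm, without forcing it: the tabs snap at 25 N. Leave the canister, fob housing, pick and key ring where they are.

Things in the scene. Friction and masses are not known exactly. Their poses are not given: they have to be found in the camera images.
- carrier_mid (a point): Centre of the loose grey plastic chip carrier (about 160 g), 26.5 mm above its underside. It stands upright: a base slab 30 x 84 x 8 mm (its x, y, z) and on it, centred, a block 24 x 50 x 45 mm, gripped across its 24 mm (x). The slab sticks out 17 mm beyond the block at both y ends: the ears that the claws press on. Half a turn about z makes no difference.
- dock_mouth (a point): Middle of the mouth of the dock's tub, 36 mm above the desk. The tub is 33 mm (x) by 87 mm (y) inside, open at the top, its aluminium rim flared (highest edge 41 mm above the desk) to guide the slab in, 84 mm along y. The carrier first rests, underside 28 mm above the desk, on a brass contact bed on springs (7 N, 10 N fully pressed; it sinks level).
- dock: The fixed programming dock: black base plate 110 x 180 x 12 mm, origin under its centre, below the tub, z up, levers at its +y (A) and -y (B) ends. Under the claws the carrier sinks 3 to 7 mm from the bed's rest height until it meets hard steel seat ledges; how far differs from dock to dock and cannot be seen, only felt.
- lever_a_hinge (a point): Hinge axis of lever A (parallel to the dock's x), 50 mm from the tub's middle on the dock's +y side, 20 mm above the desk.
- lever_b_hinge (a point): Hinge axis of lever B, 50 mm from the tub's middle on the dock's -y side, 20 mm above the desk.
- lever_a_tab (a point): Axis of the smooth, slippery tab of lever A: a bar 12 mm in diameter and 22 mm long (along the dock's x) at the lever's free end, 65 mm from the hinge.
- lever_b_tab (a point): The same for lever B.
- lever_a (a joint): Angle of orange lever A (rad): 0 upright, positive leans outward, negative inward over the tub. Starts open at 0.6 to 0.72; stiff hinge, stays where left. The tab takes 1 to 7 N of inward push as it swings (the claw meets the ear at about 0.25), then goes firm at -0.3 to 0, as the hidden seat height has it: it then climbs past 9 N within a few mm. Press to 9 to 15 N to leave it clamped; it snaps at 25 N.
- lever_b (a joint): The same for lever B.
- canister: Bystander: closed aluminium screw-top canister, 60 mm in diameter, 70 mm tall; origin at the centre of its underside.
- fob: Bystander: dark red fob housing 36 x 66 x 14 mm lying flat; origin at the centre of its underside.
- pick: Bystander: steel pick tool with a black grip, 150 mm long along its x, 12 mm thick, lying flat; origin under the joint of grip and shaft.
- keyring: Bystander: pewter key ring, 32 mm across, 4 mm thick, lying flat; origin at the centre of its underside.
Things that resemble listed ones, but are neither listed nor needed, are in the scene too. Several things have the shape of the dock; the one meant has the colours described above.

How it is judged:
By the outcome, as a careful person would: the job done as asked, in the order asked, and still so for the second after the job is handed in, with the robot touching nothing.
It also fails if it takes over 72 s, if anything falls off the work surface, if the arm or the gripper's body presses on something with over 40 N, if the wrist force passes 120 N, or if a joint passes its speed limit or range.

ROBOT

A 6-joint arm with a two-finger parallel gripper is mounted at the origin on the work surface. World frame = base frame: x ahead of the robot, y to its left, z up, the work surface at z = 0. Lengths are in m, angles in rad, forces in N, time in s.
With the tool pointing down it reaches from about 0.375 to 0.975 m from the base axis. Payload 3.8 kg.
Tool frame: the origin (TCP) lies at the very end of the fingers, on their centre line; the grasp point (between the pads) lies behind it (bot.tcp_to_grasp is the y of the grasp point in the tool frame, in m); y points along the fingers, z is the direction in which the jaws open and shut, and the axes are right-handed (so a half turn about y gives the same grasp; the last joint's range is limited). The gripper opens to 85 mm and grips with 20 to 120 N. Pads are 22 mm wide; open, the fingers measure 114 mm over their backs; the gripper's body (76 mm by 85 mm) begins 54 mm behind the grasp point. The pads swing forward as they close: fully open they stand 13 mm farther back than shut.
Start: joints at [-1.184, 0.264, 1.604, -0, 1.274, -0.037], TCP at [0.278, -0.615, 0.201] pointing down, gripper open.
Joint ranges: [-2.63, 2.63], [-0.94, 2.18], [0.31, 2.57], [-1.31, 4.45], [0, 2.66], [-2.55, 2.55]. Speed limits (rad/s): [2.57, 2.57, 3.14, 3.14, 3.14, 3.14].

INTERFACE

Orientations are given as a rotation vector (axis times angle).
In Python, from workcell import bot, optics, workorder gives the robot as it stands.
- The arm moves only by the shell command python3 -m handwheel 'ROWS' [FORCE]. ROWS is JSON, a list of rows, each a list of 7 numbers: the shift along the tool's x, y, z in m, then the turn, a rotation vector about the tool's x, y, z in rad, then the opening, from 0 (shut) to 1 (fully open). A call has 1 to 8 rows; each row shifts and turns the commanded pose from where the row before left it, along the tool's axes as they then stand; what a row does not reach is not made up. A row lasts 1/8 s, in which the tool goes at most 62.5 mm and 10.7 degrees, less where a joint would pass 70% of its speed; a pose out of reach is approached as far as the arm can. A call with a gripper value outside its range is refused whole. The fingers move at their own pace and stop on an object; FORCE is the grip in N (left out, the last holds). Time passes only in rows, so rows that do not move let the fingers close. It gives the time, the measured TCP pose, the force and the opening at its end, in the units of the state.
- bot.read_state(): the state, without advancing time (a new reading comes with each control period).
- optics.read_camera(name): name is "side" or "top" or "wrist"; returns a dict with "image" (480x640x3 uint8, red, green, blue), "z_map" (480x640 float32, m along the optical axis (not along the pixel's ray), 0 where there is no reading), "mtx" (3x3 intrinsics, pixels), "dist" ([k1, k2, p1, p2, k3] as OpenCV has them; the pictures are not rectified), "world_from_camera" (4x4, takes a point from camera to world coordinates); the wrist camera has in their place "hand_eye" (4x4, takes a point from camera to tool coordinates, whose origin is the TCP and whose axes are the tool frame's). Camera axes: x right, y down, z forward; pixel columns grow to the right and rows downward; lengths in m; the calibration is good to about 2 mm. A picture is of the moment at which its call begins: read the wrist's pose just before it.
- workorder.finish_job(): hands the job in, once; it reports no verdict.
The state is a dict: "time": time; "q": joint angles; "joint_vel": joint speeds; "joint_torque": joint torques, N m; "tool_pos": TCP position; "tcp_rot": TCP orientation; "wrist_force": force on the tool from outside, world axes, zero at the start; "torque": the same for the moment, N m; "width": opening from 0.0 (shut) to 1.0 (fully open).
Only numpy, scipy, OpenCV 4.12 (cv2) and the standard library are available. Lean on these libraries where they do the work, as an engineer would, in place of code of your own. Each camera call takes 0.05 s, during which the arm holds its last target.

## Working session

There is one attempt and no reset: what is moved stays moved. The work goes in short steps, Python scripts to look and compute and a shell command to move; the robot and the scene stay as the last step left them, time stands still between calls to the robot, and variables do not carry over. Pictures are saved under pics/ and viewed, and the job is handed in when it is done.

```bash
ls; mkdir -p pics
python3 - <<'E'
from workcell import bot, optics, workorder
import cv2
print(bot.read_state()); print(bot.tcp_to_grasp)
for n in ["side","top","wrist"]:
    c=optics.read_camera(n)
    cv2.imwrite(f"pics/{n}0.png",c["image"][:,:,::-1])
    print(n,c["mtx"].tolist(),c["dist"],c.get("world_from_camera",c.get("hand_eye")))
E
```

```text
pics
{'time': 0.0, 'q': array([-1.18392355e+00,  2.64734523e-01,  1.60540695e+00,  1.48321636e-05,
        1.27371610e+00, -3.68713391e-02]), 'joint_vel': array([ 2.24628332e-03, -1.34413354e-03,  2.24169070e-05,  9.00254725e-04,
       -1.45638120e-03,  1.05690717e-03]), 'joint_torque': array([ 6.39274822e-04, -5.15096605e+01, -3.67317796e+01, -1.06009165e-04,
        1.28565927e-02,  1.18640909e-05]), 'tool_pos': array([ 0.27725512, -0.61453056,  0.20015688]), 'tcp_rot': array([-0.4279287 ,  1.98993079, -1.98539125]), 'wrist_force': array([-0.1537776 ,  0.789747  ,  0.27305364]), 'torque': array([-0.02882765,  0.00218879, -0.00282961]), 'width': 0.9992993715626423}
-0.0187
side [[478.7148657029226, 0.0, 314.6592954320469], [0.0, 478.7148657029226, 245.5880347388455], [0.0, 0.0, 1.0]] [0.02757413 0.         0.         0.         0.        ] [[-0.99225538 -0.09496195  0.08007178  0.46780271]
 [-0.12314308  0.66754753 -0.73431334  0.70484915]
 [ 0.0162801  -0.73848664 -0.67407153  0.70929565]
 [ 0.          0.          0.          1.        ]]
top [[587.2711459849028, 0.0, 313.2996690634086], [0.0, 587.2711459849028, 242.01233223492466], [0.0, 0.0, 1.0]] [-0.00481208  0.          0.          0.          0.        ] [[ 0.00594988 -0.99003639  0.14068596  0.37395639]
 [-0.99995258 -0.00697512 -0.00679548  0.02935176]
 [ 0.00770907 -0.14063885 -0.99003095  1.33658429]
 [ 0.          0.          0.          1.        ]]
wrist [[340.5358653089712, 0.0, 320.2895130577419], [0.0, 340.5358653089712, 242.0403642008489], [0.0, 0.0, 1.0]] [0.01493183 0.         0.         0.         0.        ] [[-1.41142919e-03  9.50488079e-01  3.10757816e-01 -7.85339290e-02]
 [-1.76545955e-03 -3.10760010e-01  9.50486770e-01 -1.73031653e-01]
 [ 9.99997446e-01  7.92914417e-04  2.11666400e-03  6.51223162e-04]
 [ 0.00000000e+00  0.00000000e+00  0.00000000e+00  1.00000000e+00]]
```

View pics/top0.png

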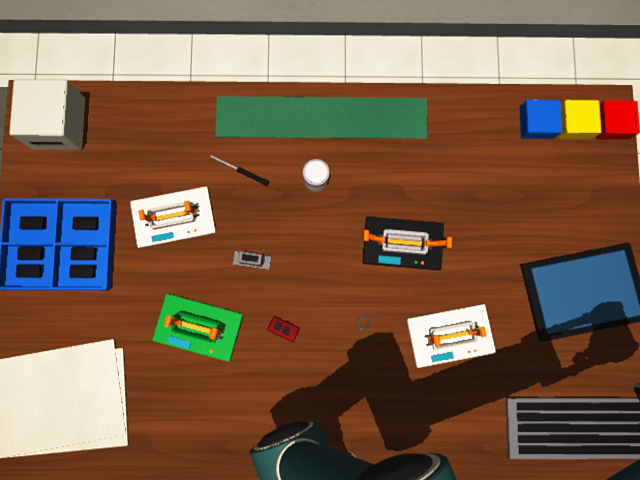

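View pics/side0.png

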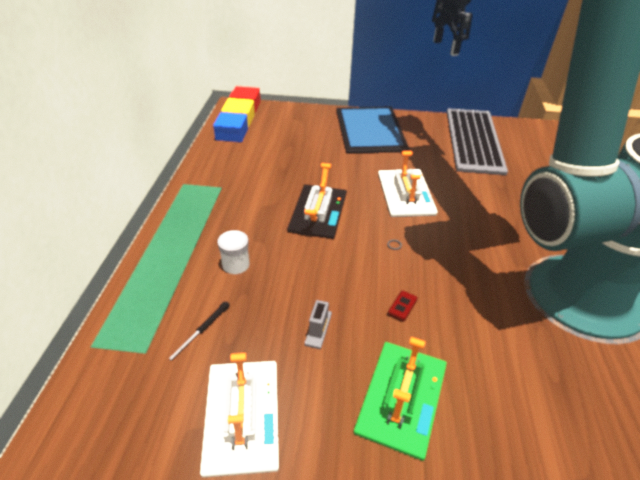

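View pics/wrist0.png

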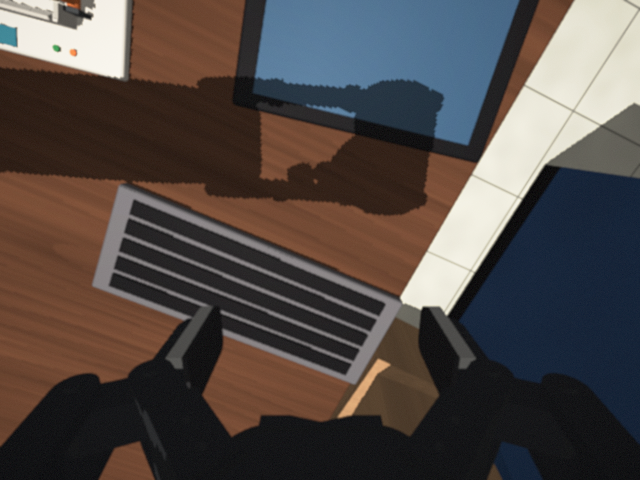

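```bash
cat > h.py <<'E'
import numpy as np, cv2
from scipy.spatial.transform import Rotation as R
from workcell import bot, optics
def cam(n):
    s=bot.read_state(); c=optics.read_camera(n)
    if n=="wrist":
        T=np.eye(4);T[:3,:3]=R.from_rotvec(s["tcp_rot"]).as_matrix();T[:3,3]=s["tool_pos"]
        c["W"]=T@c["hand_eye"]
    else: c["W"]=c["world_from_camera"]
    return c
def onplane(c,uv,z):
    p=cv2.undistortPoints(np.float32(uv).reshape(-1,1,2),c["mtx"],np.array(c["dist"])).reshape(-1,2)
    d=np.c_[p,np.ones(len(p))]@c["W"][:3,:3].T; o=c["W"][:3,3]
    return o+d*((z-o[2])/d[:,2])[:,None]
def proj(c,P):
    M=np.linalg.inv(c["W"])
    return cv2.projectPoints(np.float64(P).reshape(-1,3),cv2.Rodrigues(M[:3,:3])[0],M[:3,3],c["mtx"],np.array(c["dist"]))[0].reshape(-1,2)
def crop(c,x0,y0,x1,y1,f,name):
    cv2.imwrite(name,cv2.resize(c["image"][y0:y1,x0:x1,::-1],None,fx=f,fy=f,interpolation=cv2.INTER_CUBIC))
def hsv(c): return cv2.cvtColor(c["image"],cv2.COLOR_RGB2HSV)
def blobs(m,amin=8):
    m=m.astype(np.uint8); n,l,st,ce=cv2.connectedComponentsWithStats(m)
    return [(st[i].tolist(),ce[i].round(1).tolist()) for i in range(1,n) if st[i][4]>=amin]
def pose():
    s=bot.read_state(); M=R.from_rotvec(s["tcp_rot"]).as_matrix()
    return s,np.array(s["tool_pos"]),M
E
python3 - <<'E'
from h import *
c=cam("top")
a=c["image"][195:290,345:475,::-1]; b=c["image"][230:290,215:295,::-1]
A=cv2.resize(a,(780,570//1),interpolation=cv2.INTER_CUBIC); cv2.imwrite("pics/dock_t.png",A)
cv2.imwrite("pics/car_t.png",cv2.resize(b,None,fx=8,fy=8,interpolation=cv2.INTER_CUBIC))
z=c["z_map"]
def P(u,v): 
    p=cv2.undistortPoints(np.float32([[[u,v]]]),c["mtx"],np.array(c["dist"])).reshape(2)
    return (c["W"]@np.r_[np.r_[p,1]*z[v,u],1])[:3].round(4)
print(P(390,225),P(252,258),P(240,259),P(404,243),P(366,237),P(447,243))
E
```

```text
[ 0.6025 -0.1549  0.0137] [0.5199 0.155  0.0529] [0.5178 0.1816 0.0504] [ 0.5592 -0.1841  0.0274] [ 0.5658 -0.0943  0.0698] [ 0.5528 -0.2695  0.077 ]
```

View pics/dock_t.png

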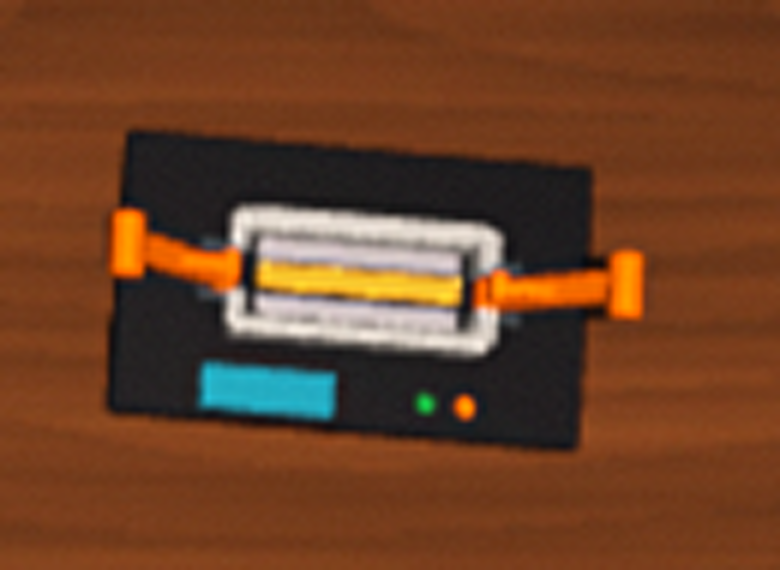

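View pics/car_t.png

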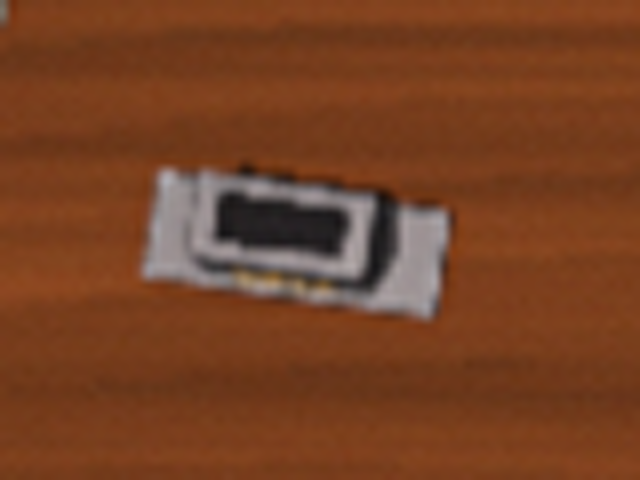

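Run:
```python
from h import *
c=cam("top")
def rep(name,pts,f,ox,oy,z):
    uv=(np.float32(pts)+0.5)/f-0.5+[ox,oy]
    p=onplane(c,uv,z); print(name,p[:,:2].round(4).tolist(),"mean",p.mean(0).round(4))
    e=[np.linalg.norm(p[i]-p[(i+1)%4]) for i in range(4)]; print(" edges",np.round(e,4))
    d=p[0]+p[3]-p[1]-p[2]; print(" yaw of +y axis-like:",np.degrees(np.arctan2(-d[0],d[1])).round(2))
rep("plate",[(130,130),(592,168),(578,450),(108,410)],6,345,195,.012)
rep("slab",[(158,170),(449,209),(432,318),(145,277)],8,215,230,.008)
rep("blocktop",[(200,170),(378,192),(368,285),(193,260)],8,215,230,.053)
h=hsv(c); m=(h[...,0]>8)&(h[...,0]<22)&(h[...,1]>200)&(h[...,2]>200)
for b in blobs(m): print(b)
s,p,M=pose(); print(M.round(3))
```

```text
plate [[0.6227, -0.1009], [0.6093, -0.2775], [0.5011, -0.2695], [0.5151, -0.0918]] mean [ 0.562  -0.1849  0.012 ]
 edges [0.1772 0.1085 0.1782 0.108 ]
 yaw of +y axis-like: -4.43
slab [[0.5412, 0.2], [0.5306, 0.117], [0.4995, 0.1214], [0.5106, 0.203]] mean [0.5205 0.1604 0.008 ]
 edges [0.0837 0.0314 0.0824 0.0308]
 yaw of +y axis-like: -7.52
blocktop [[0.5357, 0.1827], [0.5299, 0.1337], [0.5042, 0.1359], [0.5108, 0.1841]] mean [0.5201 0.1591 0.053 ]
 edges [0.0494 0.0258 0.0486 0.0249]
 yaw of +y axis-like: -7.23
([183, 201, 7, 14, 56], [186.5, 207.1])
([139, 210, 6, 10, 44], [141.3, 214.6])
([152, 215, 3, 5, 12], [153.1, 217.2])
([364, 230, 21, 13, 127], [372.4, 236.9])
([424, 237, 28, 11, 145], [440.3, 242.6])
([394, 243, 11, 1, 11], [399.0, 243.0])
([406, 244, 11, 1, 11], [411.0, 244.0])
([421, 261, 3, 4, 8], [422.0, 262.5])
([164, 316, 8, 11, 57], [167.5, 320.9])
([175, 321, 6, 5, 18], [178.1, 322.7])
([182, 321, 35, 19, 97], [207.6, 330.6])
([480, 327, 6, 10, 42], [482.3, 331.4])
([466, 331, 11, 4, 27], [471.6, 332.3])
([434, 336, 9, 10, 55], [436.8, 340.0])
[[-0.912 -0.     0.411]
 [-0.411  0.001 -0.912]
 [-0.    -1.    -0.001]]
```

```bash
python3 -m handwheel '[[-0.0386,0,-0.0433,0,0,0,1],[-0.0386,0,-0.0433,0,0,0,1],[-0.0386,0,-0.0433,0,0,0,1],[-0.0386,0,-0.0433,0,0,0,1],[-0.0386,0,-0.0433,0,0,0,1],[-0.0386,0,-0.0433,0,0,0,1],[-0.0386,0,-0.0433,0,0,0,1],[-0.0386,0,-0.0433,0,0,0,1]]' 30
python3 -m handwheel '[[-0.0386,0,-0.0433,0,0,0,1],[-0.0386,0,-0.0433,0,0,0,1],[-0.0386,0,-0.0433,0,0,0,1],[-0.0386,0,-0.0433,0,0,0,1],[-0.0386,0,-0.0433,0,0,0,1],[-0.0386,0,-0.0433,0,0,0,1],[0,0,0,0,-0.17,0,1],[0,0,0,0,-0.17,0,1]]'
python3 -m handwheel '[[0,0,0,0,-0.17,0,1],[0,0,0,0,-0.17,0,1],[0,0,0,0,-0.17,0,1],[0,0,0,0,-0.17,0,1],[0,0,0,0,0,0,1]]'
cat > w.py <<'E'
from h import *
import sys
c=cam("wrist"); s,p,M=pose()
cv2.imwrite(sys.argv[1],c["image"][:,:,::-1])
print(s["time"],p.round(4),M.round(3).tolist())
E
python3 w.py pics/w1.png
```

```text
time: 1.25
tool_pos: [0.4169, -0.1708, 0.2017]
tcp_rot: [-0.426, 1.987, -1.988]
wrist_force: [1.2, -0.5, 0.2]
width: 1.001
time: 2.25
tool_pos: [0.5207, 0.1607, 0.2011]
tcp_rot: [-0.719, 1.769, -1.769]
wrist_force: [-0.2, 0.3, -0.4]
width: 0.999
time: 2.88
tool_pos: [0.5208, 0.1595, 0.2014]
tcp_rot: [-1.146, 1.304, -1.303]
wrist_force: [-0.3, -0.1, 0.2]
width: 0.999
2.925 [0.5208 0.1595 0.2014] [[-0.13, -0.0, 0.992], [-0.992, -0.0, -0.13], [0.0, -1.0, -0.0]]
```

View pics/w1.png

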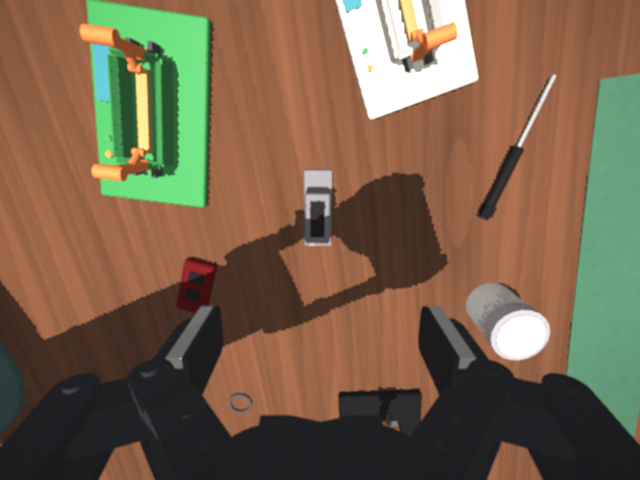

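Run:
```python
from h import *
c=cam("wrist"); crop(c,285,155,350,260,7,"pics/car_w.png")
```

```text
(no output)
```

View pics/car_w.png

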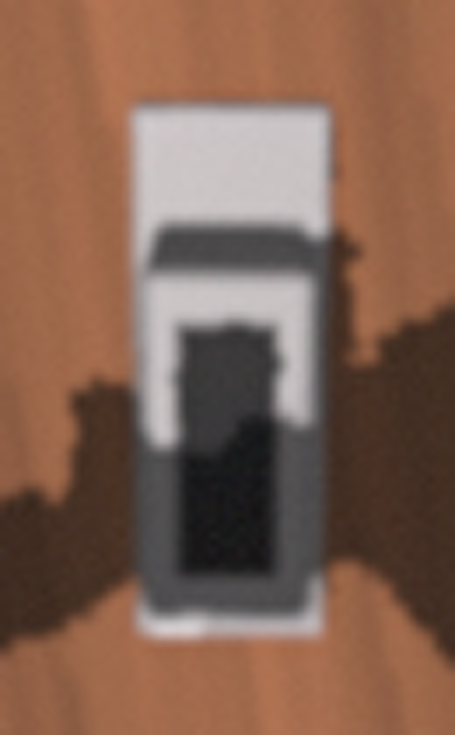

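```bash
cat > rep.py <<'E'
from h import *
def rep(c,name,pts,f,ox,oy,z):
    uv=(np.float32(pts)+0.5)/f-0.5+[ox,oy]
    p=onplane(c,uv,z); print(name,"mean",p.mean(0).round(4))
    e=[np.linalg.norm(p[i]-p[(i+1)%4]) for i in range(4)]; print(" edges",np.round(e,4))
    d=p[0]+p[1]-p[2]-p[3]; print(" yaw",np.degrees(np.arctan2(-d[0],d[1])).round(2))
    return p.mean(0)
E
python3 - <<'E'
from rep import *
c=cam("wrist")
rep(c,"slab",[(132,105),(329,105),(322,633),(137,633)],7,285,155,.008)
rep(c,"block",[(146,272),(315,272),(310,612),(148,612)],7,285,155,.053)
s,p,M=pose(); print(p,M[:,2])
E
```

```text
slab mean [0.517  0.1567 0.008 ]
 edges [0.0298 0.0842 0.03   0.0842]
 yaw -7.63
block mean [0.5174 0.1571 0.053 ]
 edges [0.0229 0.0485 0.023  0.0485]
 yaw -7.77
[0.52081203 0.1594947  0.20146446] [ 9.91621981e-01 -1.29173697e-01 -5.59578314e-05]
```

```bash
python3 -m handwheel '[[0.0018,0.05,-0.0021,0,0,0,0.6],[0,0.05,0,0,-0.005,0,0.6],[0,0.04,0,0,0,0,0.6],[0,0.025,0,0,0,0,0.6],[0,0.0145,0,0,0,0,0.6],[0,0,0,0,0,0,0.6]]' 30
python3 w.py pics/w2.png
```

```text
time: 3.78
tool_pos: [0.5178, 0.1578, 0.0212]
tcp_rot: [-1.15, 1.3, -1.299]
wrist_force: [-0.4, -0.2, 0.0]
width: 0.6
3.825 [0.519  0.1581 0.0223] [[-0.122, 0.0, 0.992], [-0.992, 0.0, -0.122], [-0.0, -1.0, 0.0]]
```

View pics/w2.png

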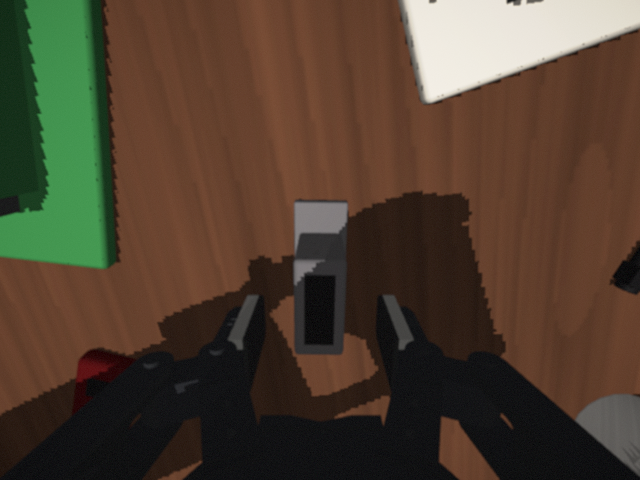

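```bash
python3 - <<'E'
from rep import *
c=cam("wrist");s,p,M=pose()
crop(c,270,190,370,370,3.3,"pics/car_w2.png")
b=rep(c,"block",[(294.5,257),(345.5,257),(343,353),(296,353)],1,0,0,.053)
print("in tool",(M.T@(b-p)).round(4))
E
python3 -m handwheel '[[0,0,0,0,0.005,0,0.2],[0,0,0,0,0.005,0,0.2],[0,0,0,0,0,0,0.2],[0,0,0,0,0,0,0.2],[0,0,0,0,0,0,0.2],[0,0,0,0,0,0,0.2]]' 40
python3 w.py pics/w3.png
```

```text
block mean [0.5182 0.1577 0.053 ]
 edges [0.0228 0.0504 0.0231 0.0504]
 yaw -7.24
in tool [ 0.0007 -0.03   -0.0013]
time: 4.62
tool_pos: [0.5186, 0.1584, 0.0239]
tcp_rot: [-1.143, 1.306, -1.306]
wrist_force: [-5.1, -0.2, 9.1]
width: 0.198
4.675 [0.5186 0.1584 0.0239] [[-0.132, 0.0, 0.991], [-0.991, 0.001, -0.132], [-0.001, -1.0, 0.0]]
```

View pics/car_w2.png

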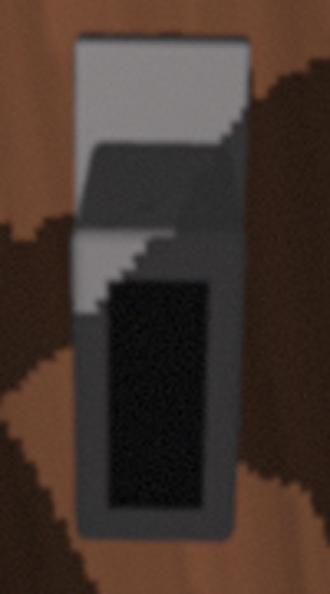

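View pics/w3.png

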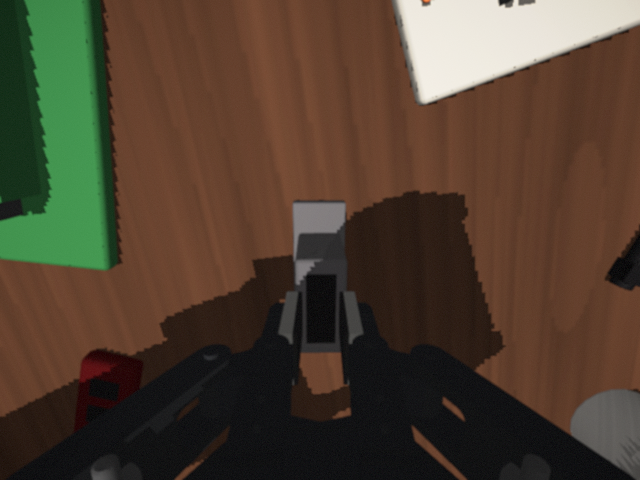

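```bash
python3 -m handwheel '[[0,0,0,0,0,0,0],[0,0,0,0,0,0,0],[0,0,0,0,0,0,0]]' 40
python3 -m handwheel '[[0,-0.01,0,0,0,0,0],[0,-0.015,0,0,0,0,0],[0,-0.025,0,0,0,0,0],[0,-0.03,0,0,0,0,0],[0,-0.03,0,0,0,0,0],[0,0,0,0,0,0,0]]' 40
python3 w.py pics/w4.png
```

```text
time: 5.05
tool_pos: [0.5214, 0.1583, 0.027]
tcp_rot: [-1.14, 1.302, -1.307]
wrist_force: [-5.1, -3.7, 23.2]
width: -0.001
time: 5.8
tool_pos: [0.5211, 0.1587, 0.1356]
tcp_rot: [-1.138, 1.302, -1.307]
wrist_force: [0.9, 0.1, 0.6]
width: 0.001
5.85 [0.5197 0.1583 0.1336] [[-0.132, 0.003, 0.991], [-0.991, 0.001, -0.132], [-0.001, -1.0, 0.003]]
```

View pics/w4.png

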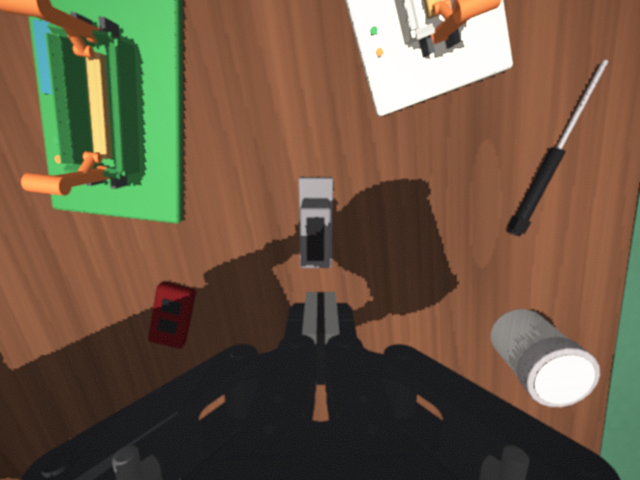

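Run:
```python
from h import *
c=cam("wrist");s,p,M=pose(); print(s["time"],s["width"])
z=c["z_map"]
def T(u,v,H=c["hand_eye"]):
    q=cv2.undistortPoints(np.float32([[[u,v]]]),c["mtx"],np.array(c["dist"])).reshape(2)
    return (H@np.r_[np.r_[q,1]*z[v,u],1])[:3].round(4)
for u in (312,328,):
  for v in range(286,345,5): print(u,v,z[v,u].round(4),T(u,v))
for v,u in ((220,316),(240,316),(190,316),(230,306)): print("car",T(u,v,c["W"]))
crop(c,260,160,380,360,3,"pics/f.png")
t=cam("top"); crop(t,200,180,330,310,4,"pics/t2.png")
t=cam("side"); crop(t,220,150,420,400,2.4,"pics/s2.png")
```

```text
5.9 0.0008303614830562753
312 286 0.3363 [ 0.0677  0.1329 -0.0084]
312 291 0.3373 [ 0.0728  0.1323 -0.0084]
312 296 0.1494 [-0.0094 -0.0385 -0.004 ]
312 301 0.1453 [-0.0093 -0.0428 -0.0039]
312 306 0.1414 [-0.0092 -0.047  -0.0039]
312 311 0.1366 [-0.0096 -0.0519 -0.0037]
312 316 0.1319 [-0.0101 -0.0566 -0.0036]
312 321 0.1304 [-0.0091 -0.0586 -0.0036]
312 326 0.1253 [-0.0101 -0.0636 -0.0035]
312 331 0.1235 [-0.0094 -0.0658 -0.0034]
312 336 0.1224 [-0.0082 -0.0672 -0.0034]
312 341 0.1151 [-0.0109 -0.0741 -0.0032]
328 286 0.3351 [0.0671 0.1319 0.0074]
328 291 0.3378 [0.073  0.1328 0.0075]
328 296 0.1495 [-0.0094 -0.0384  0.003 ]
328 301 0.1441 [-0.0098 -0.0439  0.0029]
328 306 0.1401 [-0.0098 -0.0481  0.0028]
328 311 0.1373 [-0.0093 -0.0512  0.0027]
328 316 0.1335 [-0.0093 -0.0552  0.0026]
328 321 0.1292 [-0.0098 -0.0596  0.0025]
328 326 0.1268 [-0.0093 -0.0623  0.0024]
328 331 0.1245 [-0.0088 -0.0649  0.0024]
328 336 0.1213 [-0.0089 -0.0682  0.0023]
328 341 0.1152 [-0.0108 -0.074   0.0022]
car [0.518  0.1718 0.053 ]
car [0.516  0.1566 0.0555]
car [0.5198 0.1875 0.0092]
car [0.5094 0.1653 0.0546]
```

View pics/s2.png

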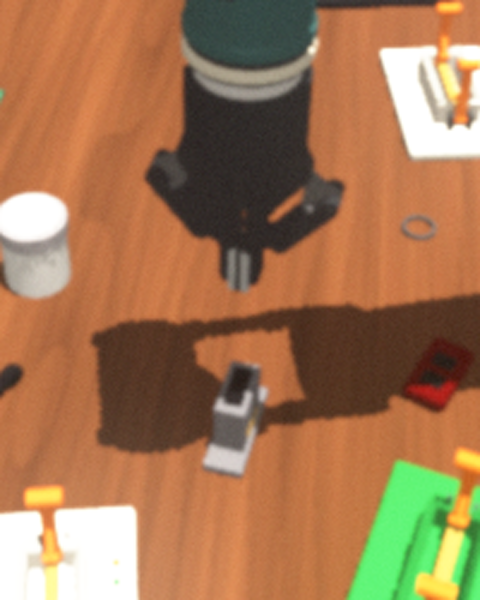

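View pics/f.png

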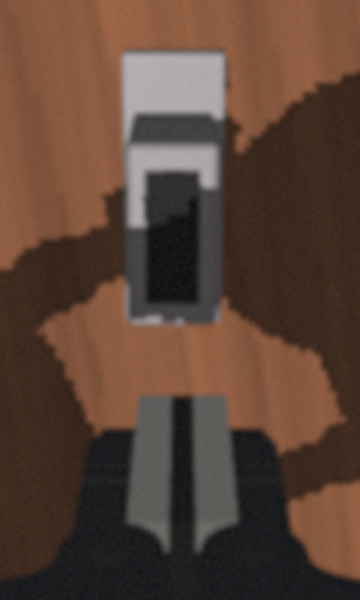

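Run:
```python
from h import *
s,p,M=pose(); c=cam("side"); print(p)
for dz in (0,.01,.02,.03,.037,.045): print(dz,proj(c,p+[0,0,dz]).round(1), cam("top") and None)
for v in range(262,276,2):
    z=c["z_map"][v,319]; q=cv2.undistortPoints(np.float32([[[319,v]]]),c["mtx"],np.array(c["dist"])).reshape(2)
    print(v,(c["W"]@np.r_[np.r_[q,1]*z,1])[:3].round(4))
```

```text
[0.51742162 0.15772607 0.13061275]
0 [[319.9 280.1]] None
0.01 [[320.  275.9]] None
0.02 [[320.2 271.7]] None
0.03 [[320.3 267.3]] None
0.037 [[320.4 264.3]] None
0.045 [[320.6 260.7]] None
262 [0.5188 0.169  0.1835]
264 [0.5188 0.1682 0.1782]
266 [0.5186 0.1693 0.175 ]
268 [0.5185 0.1695 0.1707]
270 [0.5183 0.17   0.1667]
272 [0.5331 0.0121 0.0007]
274 [0.5323 0.0194 0.0022]
```

```bash
python3 -m handwheel '[[0,0.0,0,0,0,0,0.55],[0,0.015,0,0,0,0,0.55],[0,0.03,0,0,0,0,0.55],[0,0.03,0,0,0,0,0.55],[0,0.03,0,0,0,0,0.55],[0,0.02,0,0,0,0,0.55],[0,0,0,0,0,0,0.55]]' 30
python3 w.py pics/w5.png
python3 - <<'E'
from h import *
c=cam("side"); crop(c,260,200,380,380,3.2,"pics/s5.png")
E
```

```text
time: 7.22
tool_pos: [0.5158, 0.1573, 0.0041]
tcp_rot: [-1.149, 1.309, -1.305]
wrist_force: [-0.7, -0.6, 1.1]
width: 0.549
7.275 [0.5173 0.1577 0.0057] [[-0.132, -0.003, 0.991], [-0.991, -0.001, -0.132], [0.001, -1.0, -0.003]]
```

View pics/w5.png

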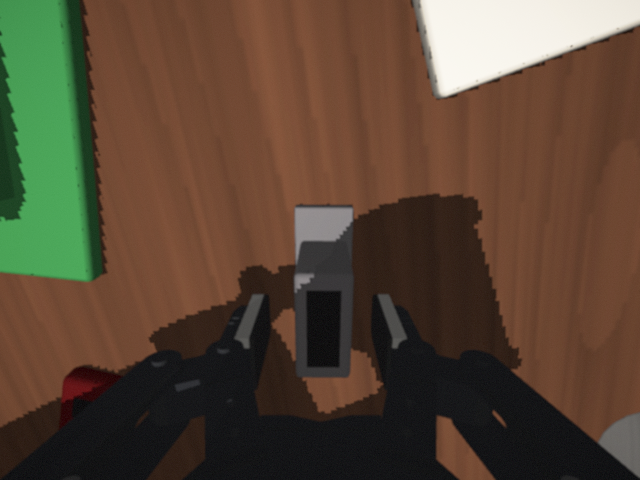

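View pics/s5.png

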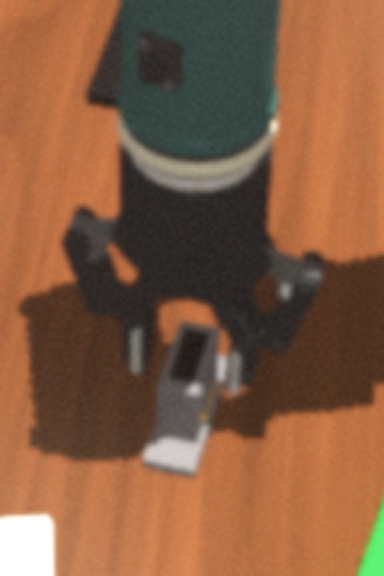

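Run:
```python
from rep import *
c=cam("wrist");s,p,M=pose(); print(p,s["wrist_force"].round(1))
z=c["z_map"]
def T(u,v,H=c["hand_eye"]):
    q=cv2.undistortPoints(np.float32([[[u,v]]]),c["mtx"],np.array(c["dist"])).reshape(2)
    return (H@np.r_[np.r_[q,1]*z[v,u],1])[:3].round(4)
for u,v in ((258,296),(257,300),(254,310),(250,320),(384,297),(388,310)): print(u,v,T(u,v))
b=rep(c,"block",[(294.5,274),(353,274),(349.5,376),(296.5,376)],1,0,0,.053)
print("in tool",(M.T@(b-p)).round(4))
print(T(322,290,c["W"]))
```

```text
[0.51915551 0.15815084 0.00751732] [ 0.3 -0.5  0.3]
258 296 [-0.0092 -0.0381 -0.0278]
257 300 [-0.0092 -0.0418 -0.0276]
254 310 [-0.0093 -0.0505 -0.0272]
250 320 [-0.009  -0.0577 -0.0275]
384 297 [-0.0096 -0.0398  0.0273]
388 310 [-0.01   -0.0517  0.0267]
block mean [0.5192 0.1563 0.053 ]
 edges [0.0236 0.0497 0.0238 0.0497]
 yaw -7.69
in tool [ 0.0018 -0.0455  0.0003]
[0.5208 0.1736 0.0524]
```

```bash
python3 -m handwheel '[[0.0012,0.01,0,0,0,0,0.55],[0,0.01,0,0,0,0,0.55],[0,0,0,0,0,0,0.2],[0,0,0,0,0,0,0.2],[0,0,0,0,0,0,0],[0,0,0,0,0,0,0],[0,0,0,0,0,0,0],[0,0,0,0,0,0,0]]' 40
python3 w.py pics/w6.png
```

```text
time: 8.38
tool_pos: [0.5184, 0.1568, -0.013]
tcp_rot: [-1.144, 1.306, -1.306]
wrist_force: [-0.4, -0.5, -1.3]
width: 0.28
8.425 [ 0.5184  0.1568 -0.013 ] [[-0.132, 0.0, 0.991], [-0.991, 0.0, -0.132], [-0.0, -1.0, 0.0]]
```

View pics/w6.png

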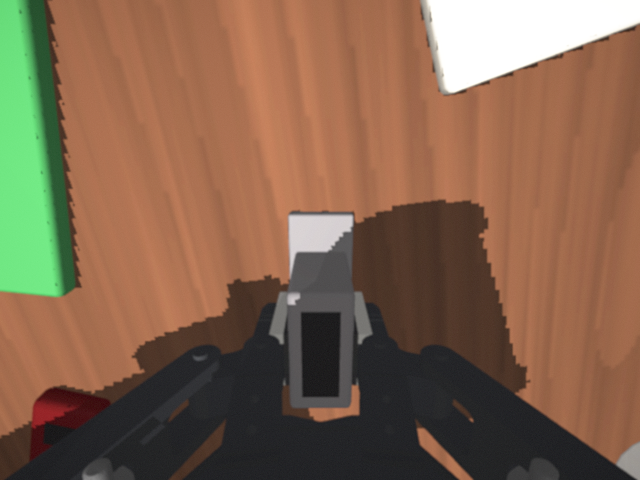

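```bash
python3 - <<'E'
from rep import *
c=cam("wrist");s,p,M=pose(); print(p)
for zt in (.053,):
    b=rep(c,"block",[(289,293),(354.5,293),(350.5,407),(290.5,407)],1,0,0,zt); print("in tool",(M.T@(b-p)).round(4))
E
python3 -m handwheel '[[0,-0.015,0,0,0,0,0],[0,-0.025,0,0,0,0,0],[0,-0.035,0,0,0,0,0],[0,-0.035,0,0,0,0,0],[0,-0.01,0,0,-0.055,0,0]]' 40
python3 -m handwheel '[[0.03,0,0.006,0,0,0,0],[0.058,0,0.0115,0,0,0,0],[0.06,0,0.012,0,0,0,0],[0.06,0,0.012,0,0,0,0],[0.06,0,0.012,0,0,0,0],[0.06,0,0.012,0,0,0,0],[0.058,0,0.0115,0,0,0,0],[0.045,0,0.009,0,0,0,0]]'
python3 -m handwheel '[[0,0,0,0,0,0,0]]'
python3 w.py pics/w7.png
```

```text
[ 0.51845374  0.15679509 -0.01297005]
block mean [0.5183 0.1568 0.053 ]
 edges [0.0228 0.0494 0.0235 0.0494]
 yaw -7.97
in tool [-0.     -0.066  -0.0001]
time: 9.1
tool_pos: [0.5209, 0.1575, 0.1115]
tcp_rot: [-1.166, 1.261, -1.266]
wrist_force: [0.4, -0.3, -2.2]
width: 0.273
time: 10.1
tool_pos: [0.5713, -0.2824, 0.1084]
tcp_rot: [-1.171, 1.265, -1.268]
wrist_force: [1.0, 0.6, -1.8]
width: 0.276
time: 10.22
tool_pos: [0.5715, -0.2834, 0.1084]
tcp_rot: [-1.17, 1.266, -1.271]
wrist_force: [-1.0, 0.6, -2.0]
width: 0.275
10.275 [ 0.5711 -0.2812  0.1079] [[-0.08, 0.001, 0.997], [-0.997, -0.0, -0.08], [0.0, -1.0, 0.001]]
```

View pics/w7.png

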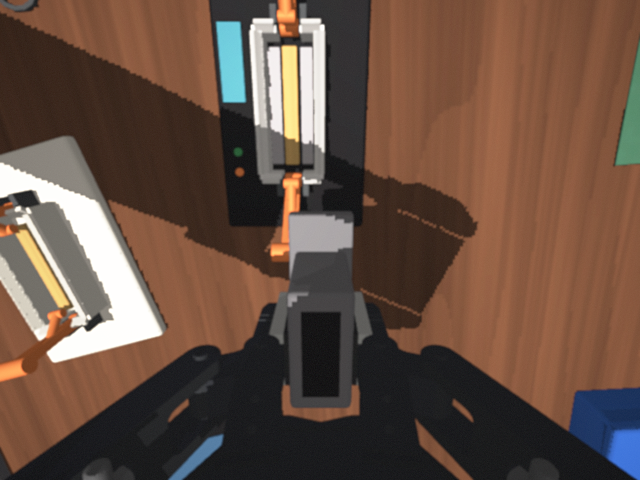

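Run:
```python
from h import *
c=cam("wrist"); crop(c,205,0,375,235,2.5,"pics/dk_w.png"); print(pose()[1])
np.save("Wd.npy",c["W"])
```

```text
[ 0.57083645 -0.27981327  0.10756117]
```

View pics/dk_w.png

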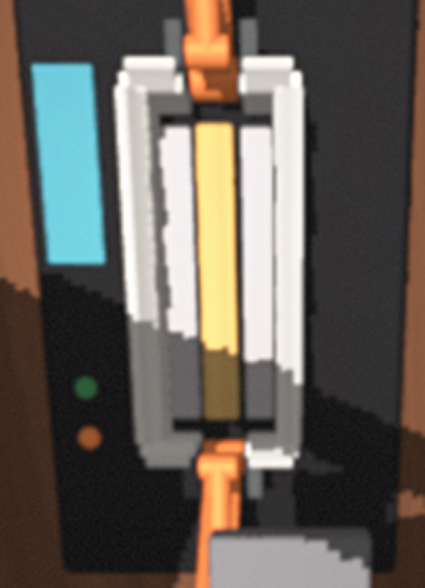

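Run:
```python
from rep import *
c=cam("wrist");c["W"]=np.load("Wd.npy")
rep(c,"rim",[(116,62),(303,60),(300,463),(141,463)],2.5,205,0,.041)
rep(c,"bed",[(194,122),(235,122),(240,420),(204,420)],2.5,205,0,.028)
rep(c,"bedwide",[(160,124),(272,124),(274,424),(172,424)],2.5,205,0,.028)
# plate lower edge
rep(c,"plate",[(17,10),(415,10),(395,572),(63,572)],2.5,205,0,.012)
z=c["z_map"]
def T(u,v,H):
    q=cv2.undistortPoints(np.float32([[[u,v]]]),c["mtx"],np.array(c["dist"])).reshape(2)
    return (H@np.r_[np.r_[q,1]*z[v,u],1])[:3].round(4)
for u,v in ((215,250),(295,250),(175,250),(123,200),(290,200),(260,250)):
    print(u,v,T(int(205+u/2.5),int(v/2.5),c["W"]))
```

```text
rim mean [ 0.5586 -0.1892  0.041 ]
 edges [0.0456 0.0978 0.0447 0.0973]
 yaw -4.41
bed mean [ 0.5584 -0.1891  0.028 ]
 edges [0.0108 0.0766 0.0105 0.0766]
 yaw -4.48
bedwide mean [ 0.5586 -0.19    0.028 ]
 edges [0.0294 0.0773 0.0298 0.0773]
 yaw -4.57
plate mean [ 0.5575 -0.1996  0.012 ]
 edges [0.1068 0.1568 0.1088 0.1566]
 yaw -4.52
215 250 [ 0.5584 -0.182   0.0289]
295 250 [ 0.5801 -0.1846  0.0414]
175 250 [ 0.5469 -0.1807  0.0231]
123 200 [ 0.5322 -0.1655  0.0122]
290 200 [ 0.5797 -0.1728  0.0416]
260 250 [ 0.5706 -0.1825  0.0236]
```

Run:
```python
from h import *
c=optics.read_camera("wrist")
T=np.load("Wd.npy")@np.linalg.inv(c["hand_eye"]); print(T.round(4))
print("tub in tool",(T[:3,:3].T@(np.array([.5585,-.1893,.036])-T[:3,3])).round(4))
s,p,M=pose(); print(p,np.degrees(np.arctan2(M[1,2],M[0,2])))
c=cam("wrist")
```

```text
[[-7.980e-02  8.000e-04  9.968e-01  5.711e-01]
 [-9.968e-01 -2.000e-04 -7.980e-02 -2.812e-01]
 [ 1.000e-04 -1.000e+00  8.000e-04  1.079e-01]
 [ 0.000e+00  0.000e+00  0.000e+00  1.000e+00]]
tub in tool [-0.0906  0.0719 -0.0199]
[ 0.57078584 -0.27843054  0.10724136] -4.37426757044196
```

```bash
python3 -m handwheel '[[-0.03,0,-0.007,0,0,0,0],[-0.04,0,-0.009,0,0,0,0],[-0.0206,0,-0.0039,0,0,0,0],[0,0.03,0,0,0,0,0],[0,0.025,0,0,0,0,0],[0,0,0,0,0,0,0]]'
python3 w.py pics/w8.png
python3 - <<'E'
from h import *
c=cam("side"); crop(c,260,120,380,260,4,"pics/s8.png")
c=cam("top"); crop(c,345,195,475,290,6,"pics/t8.png")
print(pose()[1])
E
```

```text
time: 11.22
tool_pos: [0.556, -0.1861, 0.0498]
tcp_rot: [-1.175, 1.269, -1.261]
wrist_force: [0.5, -0.9, -1.5]
width: 0.271
11.275 [ 0.5574 -0.1868  0.0514] [[-0.076, -0.002, 0.997], [-0.997, 0.001, -0.076], [-0.0, -1.0, -0.002]]
[ 0.55919016 -0.18781942  0.05325005]
```

View pics/w8.png

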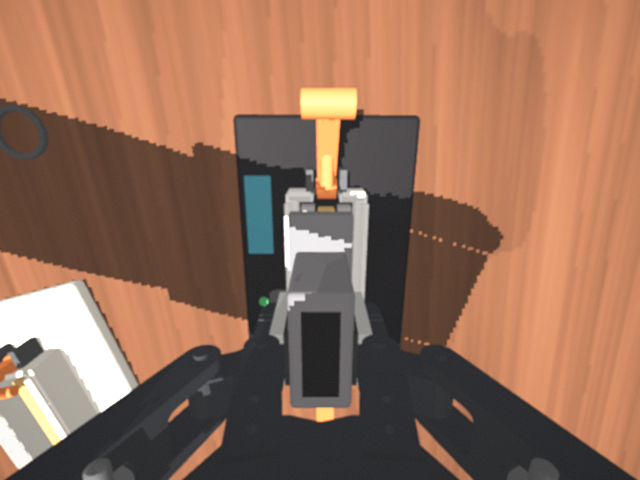

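View pics/s8.png

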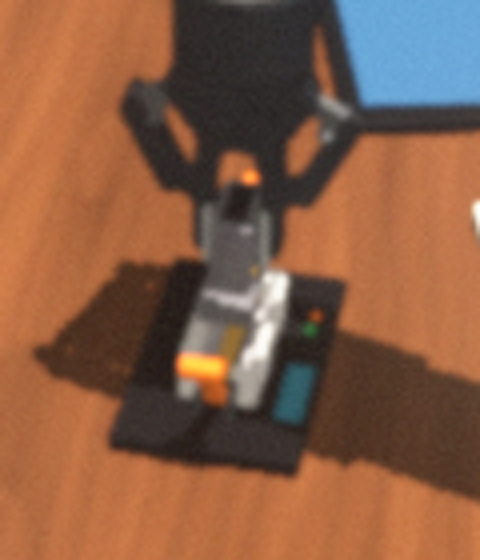

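Run:
```python
from rep import *
c=cam("wrist");s,p,M=pose();print(p)
crop(c,225,80,430,290,3.8,"pics/w8c.png"); np.save("Wd.npy",c["W"]);np.save("M.npy",M);np.save("p.npy",p)
```

```text
[ 0.55945279 -0.18806838  0.05356839]
```

View pics/w8c.png

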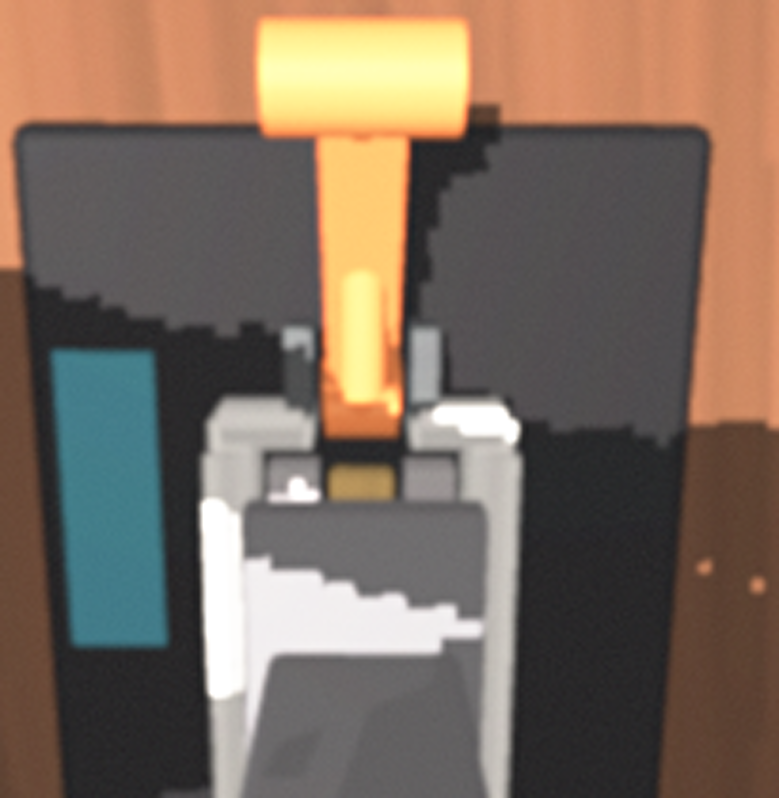

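Run:
```python
from rep import *
c=cam("wrist");c["W"]=np.load("Wd.npy");M=np.load("M.npy");p=np.load("p.npy")
def t(u,v,z): 
    uv=(np.float32([[u,v]])+.5)/3.8-.5+[225,80]
    w=onplane(c,uv,z)[0]; return w.round(4),(M.T@(w-p)).round(4)
us=p[2]+.013
for n,a in dict(slabTL=(245,503,us+.008),slabTR=(487,503,us+.008),rimL=(203,440,.041),rimR=(521,440,.041),rimtop=(362,399,.041),rimL2=(214,780,.041),rimR2=(508,780,.041),plTL=(18,127,.012),plTR=(710,127,.012),plL=(64,790,.012),plR=(660,790,.012),tabL=(257,75,.073),tabR=(470,75,.073)).items(): print(n,*t(*a))
```

```text
slabTL [ 0.5478 -0.1437  0.0746] [-0.0433 -0.0211 -0.015 ]
slabTR [ 0.5767 -0.1459  0.0746] [-0.0434 -0.021   0.014 ]
rimL [ 0.5391 -0.1416  0.041 ] [-0.0448  0.0125 -0.0239]
rimR [ 0.5848 -0.1451  0.041 ] [-0.0448  0.0126  0.0219]
rimtop [ 0.5623 -0.1375  0.041 ] [-0.0507  0.0125 -0.001 ]
rimL2 [ 0.5347 -0.1952  0.041 ] [ 0.009   0.0125 -0.0242]
rimR2 [ 0.5807 -0.1988  0.041 ] [0.009  0.0126 0.022 ]
plTL [ 0.5122 -0.0962  0.012 ] [-0.088   0.0414 -0.0542]
plTR [ 0.6189 -0.1042  0.012 ] [-0.0882  0.0416  0.0527]
plL [ 0.5026 -0.2086  0.012 ] [ 0.0248  0.0414 -0.0552]
plR [ 0.6108 -0.2168  0.012 ] [0.0247 0.0417 0.0533]
tabL [ 0.5539 -0.0966  0.073 ] [-0.0908 -0.0195 -0.0125]
tabR [ 0.5771 -0.0983  0.073 ] [-0.0908 -0.0195  0.0108]
```

```bash
python3 -m handwheel '[[0,0.012,-0.0005,0,0,0,0],[0,0.010,0,0,0,0,0],[0,0.006,0,0,0,0,0],[0,0,0,0,0,0,0]]'
python3 -m handwheel '[[0,0.003,0,0,0,0,0],[0,0.002,0,0,0,0,0],[0,0,0,0,0,0,0]]'
```

```text
time: 11.98
tool_pos: [0.5571, -0.1875, 0.0231]
tcp_rot: [-1.172, 1.267, -1.265]
wrist_force: [-0.0, 0.1, -1.8]
width: 0.274
time: 12.35
tool_pos: [0.5578, -0.1877, 0.019]
tcp_rot: [-1.172, 1.265, -1.266]
wrist_force: [1.3, -0.8, -2.3]
width: 0.278
```

```bash
python3 -m handwheel '[[0,0.002,0,0,0,0,0],[0,0,0,0,0,0,0]]'
python3 -m handwheel '[[0,0.0015,0,0,0,0,0],[0,0,0,0,0,0,0]]'
python3 -m handwheel '[[0,0.001,0,0,0,0,0],[0,0,0,0,0,0,0]]'
```

```text
time: 12.6
tool_pos: [0.5577, -0.1877, 0.0169]
tcp_rot: [-1.172, 1.265, -1.266]
wrist_force: [-0.1, 0.3, -2.2]
width: 0.277
time: 12.85
tool_pos: [0.5578, -0.1877, 0.0155]
tcp_rot: [-1.172, 1.265, -1.266]
wrist_force: [0.7, -0.2, -2.3]
width: 0.274
time: 13.1
tool_pos: [0.5577, -0.1877, 0.0145]
tcp_rot: [-1.172, 1.266, -1.266]
wrist_force: [1.2, -0.1, -3.0]
width: 0.276
```

```bash
python3 -m handwheel '[[0,0.001,0,0,0,0,0],[0,0,0,0,0,0,0]]'
python3 -m handwheel '[[0,0.001,0,0,0,0,0],[0,0,0,0,0,0,0]]'
python3 w.py pics/w9.png
python3 - <<'E'
from h import *
c=cam("wrist"); crop(c,225,60,430,290,3,"pics/w9c.png")
c=cam("side"); crop(c,260,120,380,260,4,"pics/s9.png")
E
```

```text
time: 13.35
tool_pos: [0.5578, -0.1877, 0.0142]
tcp_rot: [-1.172, 1.265, -1.266]
wrist_force: [-2.4, 0.0, 5.0]
width: 0.273
time: 13.6
tool_pos: [0.5578, -0.1877, 0.0131]
tcp_rot: [-1.172, 1.265, -1.266]
wrist_force: [-1.8, 0.4, 5.4]
width: 0.272
13.65 [ 0.5578 -0.1877  0.0131] [[-0.077, 0.0, 0.997], [-0.997, -0.0, -0.077], [0.0, -1.0, 0.0]]
```

View pics/w9c.png

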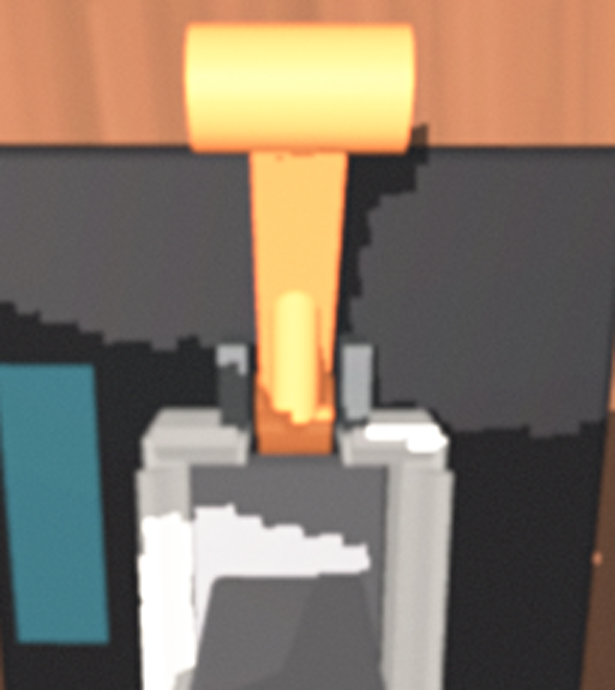

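View pics/s9.png

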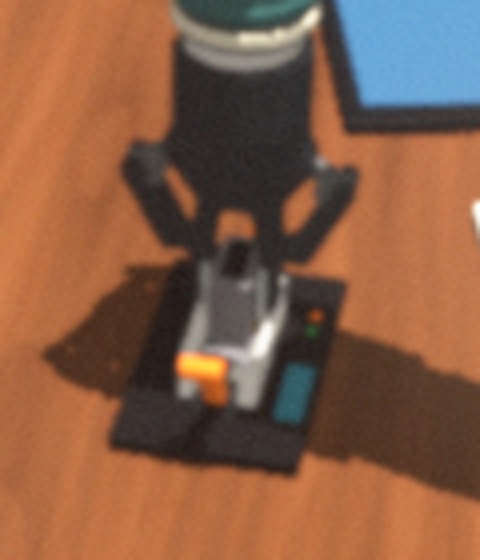

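```bash
python3 -m handwheel '[[0,-0.001,0,0,0,0,0.5],[0,0,0,0,0,0,0.5],[0,0,0,0,0,0,0.5],[0,-0.02,0,0,0,0,0.5],[0,-0.04,0,0,0,0,0.5],[0,-0.04,0,0,0,0,0.5],[0,0,0,0,0,0,0.3]]'
python3 w.py pics/w10.png
```

```text
time: 14.62
tool_pos: [0.5616, -0.1891, 0.1197]
tcp_rot: [-1.167, 1.257, -1.273]
wrist_force: [0.6, 0.4, -0.5]
width: 0.309
14.675 [ 0.5598 -0.1884  0.1171] [[-0.077, 0.006, 0.997], [-0.997, -0.002, -0.077], [0.002, -1.0, 0.006]]
```

View pics/w10.png

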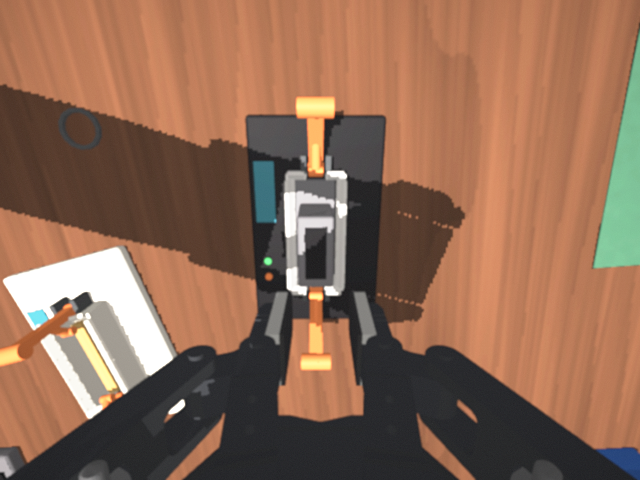

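```bash
python3 -m handwheel '[[-0.03,0,-0.001,0,0,0,0],[-0.04,0,0,0,0,0,0],[-0.045,0,0,0,0,0,0],[0,0,0,0,0,0,0],[0,0.03,0,0,0,0,0],[0,0.03,0,0,0,0,0],[0,0.021,0,0,0,0,0],[0,0,0,0,0,0,0]]' 60
python3 w.py pics/w11.png
python3 - <<'E'
from h import *
c=cam("side"); crop(c,260,120,380,260,4,"pics/s11.png")
E
```

```text
time: 15.68
tool_pos: [0.5625, -0.0732, 0.0296]
tcp_rot: [-1.176, 1.271, -1.263]
wrist_force: [0.0, 0.3, 0.4]
width: 0.002
15.725 [ 0.564  -0.0734  0.0312] [[-0.077, -0.003, 0.997], [-0.997, 0.0, -0.077], [-0.0, -1.0, -0.003]]
```

View pics/w11.png

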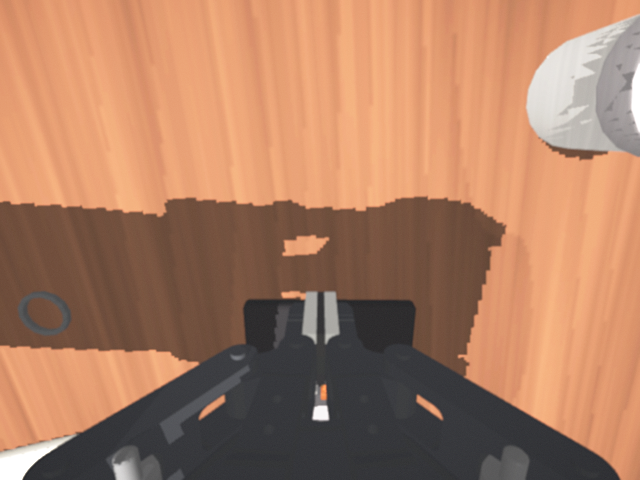

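View pics/s11.png

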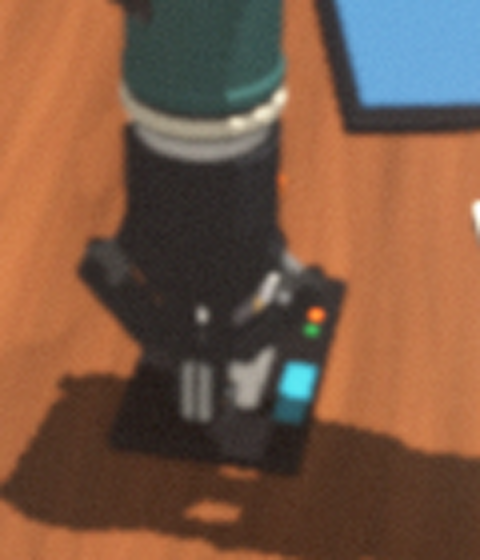

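```bash
python3 -m handwheel '[[0.003,0,0,0,0,0,0],[0.003,0,0,0,0,0,0],[0,0,0,0,0,0,0]]'
python3 -m handwheel '[[0.003,-0.001,0,0,0,0,0],[0.003,-0.001,0,0,0,0,0],[0,0,0,0,0,0,0]]'
python3 -m handwheel '[[0.003,-0.002,0,0,0,0,0],[0.003,-0.001,0,0,0,0,0],[0,0,0,0,0,0,0]]'
```

```text
time: 16.15
tool_pos: [0.5656, -0.0792, 0.0333]
tcp_rot: [-1.171, 1.265, -1.267]
wrist_force: [-0.2, 0.2, 0.2]
width: 0.003
time: 16.52
tool_pos: [0.5653, -0.0836, 0.0354]
tcp_rot: [-1.169, 1.266, -1.265]
wrist_force: [0.4, 5.1, 3.2]
width: -0.001
time: 16.9
tool_pos: [0.5648, -0.0899, 0.0383]
tcp_rot: [-1.169, 1.266, -1.265]
wrist_force: [0.6, 5.3, 1.9]
width: 0.001
```

```bash
python3 -m handwheel '[[0.004,-0.002,0,0,0,0,0],[0.004,-0.002,0,0,0,0,0],[0.004,-0.001,0,0,0,0,0]]'
python3 -m handwheel '[[0.002,-0.001,0,0,0,0,0],[0.002,-0.001,0,0,0,0,0]]'
python3 -m handwheel '[[0.002,0,0,0,0,0,0],[0.002,0,0,0,0,0,0]]'
```

```text
time: 17.27
tool_pos: [0.5636, -0.1025, 0.043]
tcp_rot: [-1.171, 1.265, -1.266]
wrist_force: [0.2, 2.4, 1.7]
width: -0.001
time: 17.52
tool_pos: [0.563, -0.1069, 0.0445]
tcp_rot: [-1.172, 1.265, -1.266]
wrist_force: [1.3, 3.5, 0.7]
width: 0.001
time: 17.77
tool_pos: [0.5626, -0.1104, 0.0446]
tcp_rot: [-1.171, 1.266, -1.265]
wrist_force: [0.6, 5.9, 3.2]
width: 0.004
```

```bash
python3 -m handwheel '[[0.002,-0.0005,0,0,0,0,0],[0.002,-0.0005,0,0,0,0,0]]'
python3 -m handwheel '[[0.002,0,0,0,0,0,0],[0.002,0,0,0,0,0,0]]'
python3 -m handwheel '[[0.002,0,0,0,0,0,0],[0.002,0,0,0,0,0,0]]'
```

```text
time: 18.02
tool_pos: [0.5622, -0.1144, 0.0455]
tcp_rot: [-1.171, 1.266, -1.265]
wrist_force: [1.1, 4.9, 2.4]
width: -0.002
time: 18.27
tool_pos: [0.5618, -0.1184, 0.0455]
tcp_rot: [-1.171, 1.266, -1.265]
wrist_force: [1.2, 5.6, 2.0]
width: -0.002
time: 18.52
tool_pos: [0.5614, -0.1224, 0.0455]
tcp_rot: [-1.171, 1.267, -1.265]
wrist_force: [0.6, 6.1, 3.7]
width: 0.006
```

```bash
python3 -m handwheel '[[0.001,0,0,0,0,0,0],[0.001,0,0,0,0,0,0]]'
python3 -m handwheel '[[0.001,0,0,0,0,0,0],[0.001,0,0,0,0,0,0]]'
python3 -m handwheel '[[0.001,0,0,0,0,0,0],[0.001,0,0,0,0,0,0]]'
```

```text
time: 18.77
tool_pos: [0.5613, -0.1244, 0.0455]
tcp_rot: [-1.171, 1.267, -1.265]
wrist_force: [1.0, 5.0, 2.5]
width: 0.004
time: 19.02
tool_pos: [0.5611, -0.1263, 0.0455]
tcp_rot: [-1.171, 1.267, -1.265]
wrist_force: [1.0, 5.9, 3.4]
width: -0.003
time: 19.27
tool_pos: [0.5609, -0.1283, 0.0455]
tcp_rot: [-1.172, 1.267, -1.265]
wrist_force: [0.2, 5.3, 2.8]
width: -0.002
```

```bash
python3 -m handwheel '[[0.001,0,0,0,0,0,0],[0.001,0,0,0,0,0,0]]'
python3 -m handwheel '[[0.001,0,0,0,0,0,0],[0.001,0,0,0,0,0,0]]'
python3 -m handwheel '[[0.001,0,0,0,0,0,0],[0.001,0,0,0,0,0,0]]'
```

```text
time: 19.52
tool_pos: [0.5608, -0.1303, 0.0454]
tcp_rot: [-1.172, 1.267, -1.265]
wrist_force: [0.7, 5.5, 3.3]
width: -0.001
time: 19.77
tool_pos: [0.5606, -0.1322, 0.0453]
tcp_rot: [-1.171, 1.267, -1.265]
wrist_force: [0.6, 5.2, 2.2]
width: 0.002
time: 20.02
tool_pos: [0.5604, -0.134, 0.0452]
tcp_rot: [-1.171, 1.267, -1.265]
wrist_force: [1.4, 7.1, 1.6]
width: -0.0
```

```bash
python3 -m handwheel '[[0.001,0,0,0,0,0,0],[0,0,0,0,0,0,0]]'
python3 -m handwheel '[[0.001,0,0,0,0,0,0],[0,0,0,0,0,0,0]]'
```

```text
time: 20.27
tool_pos: [0.5604, -0.1345, 0.0452]
tcp_rot: [-1.17, 1.268, -1.264]
wrist_force: [1.7, 8.2, 0.7]
width: 0.002
time: 20.52
tool_pos: [0.5603, -0.1349, 0.0451]
tcp_rot: [-1.17, 1.268, -1.264]
wrist_force: [1.8, 9.7, 2.4]
width: -0.003
```

```bash
python3 -m handwheel '[[0.001,0,0,0,0,0,0],[0,0,0,0,0,0,0]]'
python3 -m handwheel '[[0.0008,0,0,0,0,0,0],[0,0,0,0,0,0,0],[0,0,0,0,0,0,0]]'
```

```text
time: 20.78
tool_pos: [0.5603, -0.1353, 0.0451]
tcp_rot: [-1.169, 1.269, -1.263]
wrist_force: [1.8, 10.5, 1.8]
width: 0.001
time: 21.15
tool_pos: [0.5603, -0.1356, 0.0451]
tcp_rot: [-1.169, 1.269, -1.263]
wrist_force: [3.2, 13.1, 2.5]
width: 0.003
```

```bash
python3 -m handwheel '[[-0.01,0,0,0,0,0,0],[-0.02,0,0,0,0,0,0],[0,-0.04,0,0,0,0,0],[0,-0.04,0,0,0,0,0],[0.05,0,0,0,0,0,0],[0.055,0,0,0,0,0,0],[0.055,0,0,0,0,0,0],[0.033,0,0,0,0,0,0]]'
python3 -m handwheel '[[0,0,0,0,0,0,0],[0,0,0,0,0,0,0]]'
python3 w.py pics/w12.png
```

```text
time: 22.15
tool_pos: [0.5473, -0.3032, 0.1253]
tcp_rot: [-1.172, 1.266, -1.267]
wrist_force: [0.2, -0.5, 0.4]
width: -0.0
time: 22.4
tool_pos: [0.5475, -0.3001, 0.125]
tcp_rot: [-1.172, 1.267, -1.265]
wrist_force: [0.3, 0.8, -0.5]
width: 0.0
22.45 [ 0.5477 -0.2997  0.1251] [[-0.076, -0.001, 0.997], [-0.997, 0.001, -0.076], [-0.001, -1.0, -0.001]]
```

View pics/w12.png

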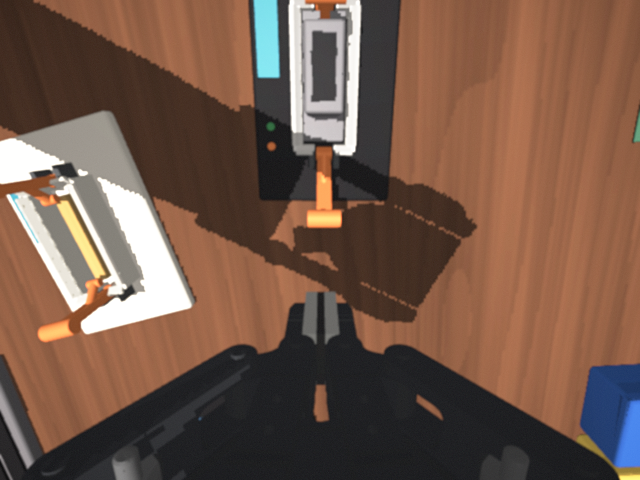

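Run:
```python
from rep import *
c=cam("wrist");s,p,M=pose();print(p)
for u,v in ((307,218),(342,218),(324,211),(324,227)):
    w=onplane(c,[[u,v]],.074)[0]; print(w.round(4),(M.T@(w-p)).round(4))
```

```text
[ 0.54785962 -0.29955101  0.12519579]
[ 0.5399 -0.277   0.074 ] [-0.0219  0.0512 -0.0096]
[ 0.5636 -0.2787  0.074 ] [-0.0219  0.0512  0.0141]
[ 0.5518 -0.273   0.074 ] [-0.0268  0.0512  0.0019]
[ 0.551  -0.2841  0.074 ] [-0.0156  0.0512  0.002 ]
```

```bash
python3 -m handwheel '[[0.004,0.02,0.002,0,0,0,0],[0,0.035,0,0,0,0,0],[0,0.03,0,0,0,0,0],[0,0.008,0,0,0,0,0],[0,0,0,0,0,0,0]]'
python3 -m handwheel '[[-0.003,0,0,0,0,0,0],[-0.003,0,0,0,0,0,0],[0,0,0,0,0,0,0]]'
python3 -m handwheel '[[-0.003,-0.001,0,0,0,0,0],[-0.003,-0.001,0,0,0,0,0],[0,0,0,0,0,0,0]]'
```

```text
time: 23.12
tool_pos: [0.5491, -0.3045, 0.0315]
tcp_rot: [-1.173, 1.267, -1.264]
wrist_force: [-0.2, 0.2, -0.2]
width: 0.001
time: 23.5
tool_pos: [0.5507, -0.2992, 0.0335]
tcp_rot: [-1.171, 1.264, -1.267]
wrist_force: [-0.3, -0.7, -0.4]
width: -0.003
time: 23.88
tool_pos: [0.5506, -0.2936, 0.0349]
tcp_rot: [-1.172, 1.265, -1.266]
wrist_force: [-0.2, -1.6, 1.3]
width: 0.001
```

```bash
python3 -m handwheel '[[-0.003,-0.002,0,0,0,0,0],[-0.003,-0.002,0,0,0,0,0],[-0.003,-0.001,0,0,0,0,0]]'
python3 -m handwheel '[[-0.003,-0.001,0,0,0,0,0],[-0.003,-0.001,0,0,0,0,0],[-0.003,-0.001,0,0,0,0,0]]'
python3 -m handwheel '[[-0.002,-0.001,0,0,0,0,0],[-0.002,-0.001,0,0,0,0,0]]'
```

```text
time: 24.25
tool_pos: [0.5517, -0.2854, 0.0405]
tcp_rot: [-1.173, 1.264, -1.268]
wrist_force: [-1.2, -5.4, 3.1]
width: -0.002
time: 24.62
tool_pos: [0.5527, -0.2759, 0.0434]
tcp_rot: [-1.171, 1.264, -1.268]
wrist_force: [0.2, -4.1, 2.6]
width: 0.002
time: 24.88
tool_pos: [0.5526, -0.2711, 0.0447]
tcp_rot: [-1.171, 1.265, -1.266]
wrist_force: [0.8, -4.4, 2.5]
width: 0.001
```

```bash
python3 -m handwheel '[[-0.002,-0.0005,0,0,0,0,0],[-0.002,-0.0005,0,0,0,0,0]]'
python3 -m handwheel '[[-0.002,0,0,0,0,0,0],[-0.002,0,0,0,0,0,0]]'
```

```text
time: 25.12
tool_pos: [0.5524, -0.267, 0.0454]
tcp_rot: [-1.172, 1.266, -1.265]
wrist_force: [0.5, -4.0, 1.8]
width: -0.003
time: 25.38
tool_pos: [0.5525, -0.263, 0.0453]
tcp_rot: [-1.172, 1.266, -1.265]
wrist_force: [-0.6, -3.3, 1.3]
width: -0.002
```

```bash
python3 -m handwheel '[[-0.002,0,0,0,0,0,0],[-0.002,0,0,0,0,0,0]]'
python3 -m handwheel '[[-0.002,0,0,0,0,0,0],[-0.002,0,0,0,0,0,0]]'
python3 -m handwheel '[[-0.0015,0,0,0,0,0,0],[-0.0015,0,0,0,0,0,0]]'
python3 -m handwheel '[[-0.001,0,0,0,0,0,0],[-0.001,0,0,0,0,0,0]]'
```

```text
time: 25.62
tool_pos: [0.5529, -0.259, 0.0453]
tcp_rot: [-1.172, 1.266, -1.265]
wrist_force: [-0.3, -3.6, 1.5]
width: -0.001
time: 25.88
tool_pos: [0.5533, -0.2551, 0.0454]
tcp_rot: [-1.172, 1.266, -1.265]
wrist_force: [-1.4, -3.6, 2.3]
width: -0.002
time: 26.12
tool_pos: [0.5536, -0.2521, 0.0454]
tcp_rot: [-1.172, 1.266, -1.266]
wrist_force: [0.2, -3.3, 1.0]
width: 0.002
time: 26.38
tool_pos: [0.5538, -0.2502, 0.0454]
tcp_rot: [-1.172, 1.266, -1.266]
wrist_force: [-0.7, -3.8, 1.8]
width: 0.004
```

```bash
python3 -m handwheel '[[-0.001,0,0,0,0,0,0],[-0.001,0,0,0,0,0,0]]'
python3 -m handwheel '[[-0.001,0,0,0,0,0,0],[-0.001,0,0,0,0,0,0]]'
python3 -m handwheel '[[-0.001,0,0,0,0,0,0],[-0.001,0,0,0,0,0,0]]'
```

```text
time: 26.62
tool_pos: [0.5539, -0.2483, 0.0455]
tcp_rot: [-1.172, 1.266, -1.266]
wrist_force: [-0.3, -3.1, 1.6]
width: 0.003
time: 26.88
tool_pos: [0.5541, -0.2462, 0.0454]
tcp_rot: [-1.172, 1.266, -1.266]
wrist_force: [0.3, -2.9, 1.9]
width: -0.001
time: 27.12
tool_pos: [0.5542, -0.2442, 0.0454]
tcp_rot: [-1.172, 1.266, -1.266]
wrist_force: [-0.1, -4.1, 0.5]
width: -0.003
```

```bash
python3 -m handwheel '[[-0.001,0,0,0,0,0,0],[0,0,0,0,0,0,0]]'
python3 -m handwheel '[[-0.001,0,0,0,0,0,0],[0,0,0,0,0,0,0]]'
python3 -m handwheel '[[-0.001,0,0,0,0,0,0],[0,0,0,0,0,0,0]]'
```

```text
time: 27.38
tool_pos: [0.5543, -0.2432, 0.0453]
tcp_rot: [-1.172, 1.266, -1.265]
wrist_force: [-0.1, -4.0, 0.2]
width: -0.001
time: 27.62
tool_pos: [0.5544, -0.2424, 0.0453]
tcp_rot: [-1.172, 1.266, -1.266]
wrist_force: [0.2, -3.5, -1.4]
width: -0.0
time: 27.88
tool_pos: [0.5544, -0.2416, 0.0453]
tcp_rot: [-1.172, 1.265, -1.266]
wrist_force: [0.3, -5.4, -1.5]
width: -0.001
```

```bash
python3 -m handwheel '[[-0.001,0,0,0,0,0,0],[0,0,0,0,0,0,0]]'
python3 -m handwheel '[[-0.001,0,0,0,0,0,0],[0,0,0,0,0,0,0]]'
python3 -m handwheel '[[-0.001,0,0,0,0,0,0],[0,0,0,0,0,0,0]]'
```

```text
time: 28.12
tool_pos: [0.5544, -0.2411, 0.0453]
tcp_rot: [-1.173, 1.265, -1.266]
wrist_force: [-0.4, -6.6, -2.3]
width: 0.001
time: 28.38
tool_pos: [0.5545, -0.2405, 0.0453]
tcp_rot: [-1.173, 1.265, -1.267]
wrist_force: [-0.3, -8.1, -2.4]
width: -0.001
time: 28.62
tool_pos: [0.5545, -0.24, 0.0452]
tcp_rot: [-1.174, 1.264, -1.267]
wrist_force: [-0.6, -9.4, -3.1]
width: -0.0
```

```bash
python3 -m handwheel '[[-0.001,0,0,0,0,0,0],[0,0,0,0,0,0,0]]'
python3 -m handwheel '[[-0.001,0,0,0,0,0,0],[0,0,0,0,0,0,0],[0,0,0,0,0,0,0]]'
```

```text
time: 28.88
tool_pos: [0.5546, -0.2396, 0.0452]
tcp_rot: [-1.175, 1.263, -1.268]
wrist_force: [-1.1, -10.0, -4.3]
width: -0.002
time: 29.25
tool_pos: [0.5546, -0.2392, 0.0452]
tcp_rot: [-1.175, 1.263, -1.269]
wrist_force: [-0.1, -13.3, -4.1]
width: -0.001
```

```bash
python3 -m handwheel '[[0.01,0,0,0,0,0,0],[0.02,0,0,0,0,0,0],[0,-0.04,0,0,0,0,0],[0,-0.05,0,0,0,0,0],[0,0,0,0,0,0,0],[0,0,0,0,0,0,0]]'
python3 w.py pics/w13.png
python3 - <<'E'
from h import *
c=cam("side"); crop(c,270,150,370,250,6,"pics/s13.png")
E
```

```text
time: 30.0
tool_pos: [0.5524, -0.2664, 0.1354]
tcp_rot: [-1.171, 1.266, -1.266]
wrist_force: [-0.4, 0.7, -0.8]
width: 0.002
30.05 [ 0.5517 -0.266   0.1343] [[-0.077, -0.002, 0.997], [-0.997, 0.001, -0.077], [-0.001, -1.0, -0.002]]
```

View pics/w13.png

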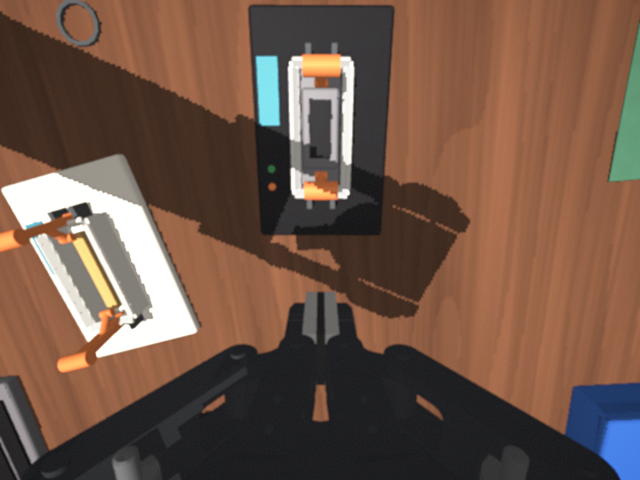

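View pics/s13.png

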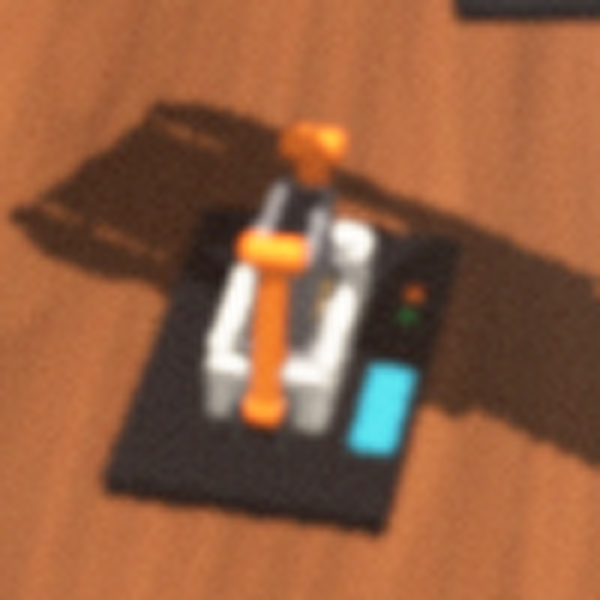

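Run:
```python
from rep import *
c=cam("wrist");s,p,M=pose();print(p)
crop(c,240,0,400,240,2.4,"pics/w14.png")
tub=np.array([.5585,-.1891,0]); ey=np.array([.0775,.997,0])
for n,u,v in (("A",321,66),("B",320,191),("Aout",321,55),("Bout",320,199)):
    w=onplane(c,[[u,v]],.084)[0]; print(n,w.round(4),((w-tub)@ey).round(4))
t=cam("top"); h=hsv(t); m=(h[...,0]>5)&(h[...,0]<18)&(h[...,1]>200)&(h[...,2]>120)
for b in blobs(m[200:290,350:470]): print(b)
```

```text
[ 0.55122626 -0.26564341  0.1334601 ]
A [ 0.5598 -0.1519  0.084 ] 0.0372
B [ 0.5536 -0.2251  0.084 ] -0.0363
Aout [ 0.5602 -0.1462  0.084 ] 0.0429
Bout [ 0.5532 -0.2304  0.084 ] -0.0416
([30, 32, 15, 11, 92], [37.8, 37.9])
([72, 35, 7, 12, 51], [75.8, 40.4])
```

View pics/w14.png

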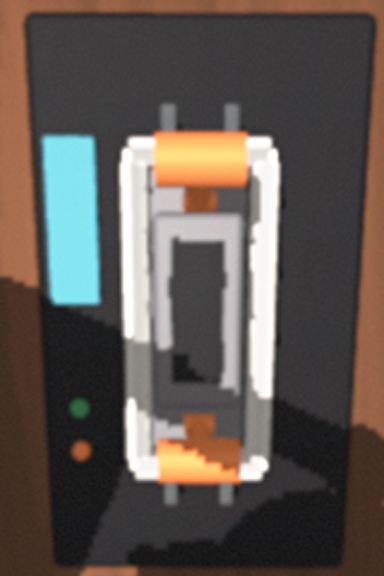

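```bash
python3 -m handwheel '[[-0.04,0,0,0,0,0,0],[-0.05,0,0,0,0,0,0],[-0.045,0,0,0,0,0,0],[-0.0205,0,0,0,0,0,0],[0,0.03,0,0,0,0,0],[0,0.035,0,0,0,0,0],[0,0.023,0,0,0,0,0],[0,0,0,0,0,0,0]]'
python3 -m handwheel '[[0.005,0,0,0,0,0,0],[0.005,0,0,0,0,0,0],[0.005,0,0,0,0,0,0],[0,0,0,0,0,0,0]]'
```

```text
time: 31.2
tool_pos: [0.5618, -0.1111, 0.0445]
tcp_rot: [-1.176, 1.271, -1.262]
wrist_force: [-1.1, 0.0, -0.1]
width: -0.004
time: 31.7
tool_pos: [0.5638, -0.1269, 0.0482]
tcp_rot: [-1.171, 1.265, -1.267]
wrist_force: [0.6, 0.4, -0.3]
width: -0.001
```

```bash
python3 -m handwheel '[[0.003,0.002,0,0,0,0,0],[0.002,0,0,0,0,0,0],[0.001,0,0,0,0,0,0],[0,0,0,0,0,0,0]]'
python3 -m handwheel '[[0.0015,0,0,0,0,0,0],[0,0,0,0,0,0,0]]'
python3 -m handwheel '[[0.0015,0,0,0,0,0,0],[0,0,0,0,0,0,0]]'
```

```text
time: 32.2
tool_pos: [0.5629, -0.1322, 0.0454]
tcp_rot: [-1.172, 1.266, -1.266]
wrist_force: [-0.2, -0.1, -0.2]
width: -0.001
time: 32.45
tool_pos: [0.5628, -0.1337, 0.0455]
tcp_rot: [-1.172, 1.266, -1.266]
wrist_force: [0.9, 0.1, 0.9]
width: -0.0
time: 32.7
tool_pos: [0.5628, -0.134, 0.0455]
tcp_rot: [-1.17, 1.267, -1.265]
wrist_force: [0.1, 4.9, 1.3]
width: -0.002
```

```bash
python3 -m handwheel '[[0.0015,0,0,0,0,0,0],[0,0,0,0,0,0,0]]'
python3 -m handwheel '[[0.0015,0,0,0,0,0,0],[0,0,0,0,0,0,0]]'
python3 -m handwheel '[[0.0008,0,0,0,0,0,0],[0,0,0,0,0,0,0]]'
```

```text
time: 32.95
tool_pos: [0.5627, -0.1347, 0.0455]
tcp_rot: [-1.169, 1.268, -1.264]
wrist_force: [1.4, 7.4, 1.9]
width: -0.001
time: 33.2
tool_pos: [0.5627, -0.1353, 0.0454]
tcp_rot: [-1.168, 1.268, -1.263]
wrist_force: [1.4, 11.1, 1.9]
width: -0.002
time: 33.45
tool_pos: [0.5626, -0.1355, 0.0454]
tcp_rot: [-1.168, 1.269, -1.262]
wrist_force: [1.6, 12.0, 1.4]
width: 0.0
```

```bash
python3 -m handwheel '[[-0.01,0,0,0,0,0,0],[-0.02,0,0,0,0,0,0],[0,-0.04,0,0,0,0,0],[0,-0.05,0,0,0,0,0],[-0.03,-0.03,0,0,0,0,0],[0,0,0,0,0,0,0],[0,0,0,0,0,0,0]]'
python3 - <<'E'
from h import *
c=cam("top"); crop(c,200,140,460,350,3,"pics/t15.png")
c=cam("side"); crop(c,270,150,370,250,6,"pics/s15.png")
E
```

```text
time: 34.33
tool_pos: [0.5663, -0.0789, 0.1646]
tcp_rot: [-1.174, 1.266, -1.265]
wrist_force: [-0.6, -0.2, -0.1]
width: -0.004
```

View pics/t15.png

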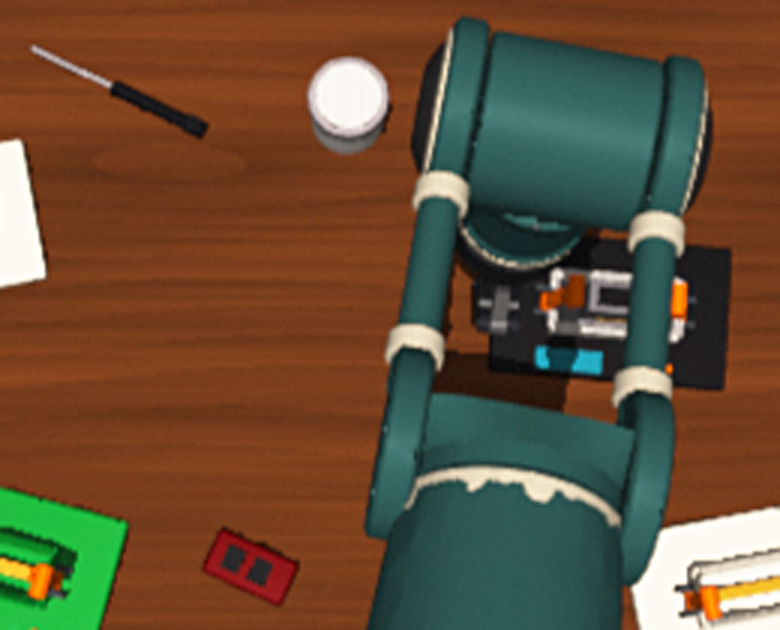

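View pics/s15.png

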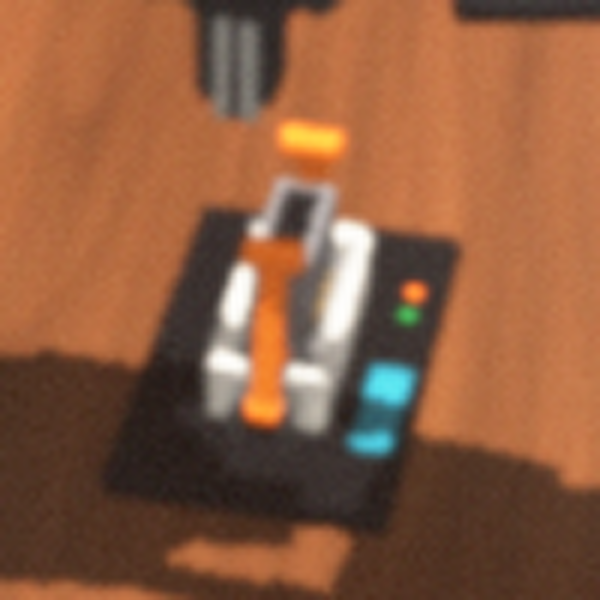

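The carrier stands in the tub with both levers swung inward. The canister, fob and pick are where they started, and the gripper touches nothing.

```bash
python3 -c "
from workcell import workorder
print(workorder.finish_job())"
```

```text
the job is handed in; nothing more can be done
None
```

The carrier is standing in the tub of the black dock, released, with both levers clamped on it, and I handed the job in at about 34.5 s of the 72 s. The hand-in gives no verdict, so the checks below are my own.

- **Levers:** Lever A went firm and I pressed it to about 13 N, then lever B to about 13 N. I felt A again afterwards: it was still firm at the same spot, and I pressed it to about 12 N. The last measurement of the tabs put them level with each other, at +37 and −36 mm from the tub's middle. No reading came near the 25 N snap limit.
- **First grasp failed:** The reported TCP turned out to lie about 35 mm beyond the real fingertips, as both the wrist and side cameras showed. On the first try the fingers shut on top of the carrier's block and pushed on it with about 23 N. The carrier stayed upright and about where it was, and the second grasp, set lower, held.
- **Small disagreements:** The top and wrist cameras differed by 2 to 4 mm on the carrier and dock positions; I used the wrist camera for the fit. The reported tool position also wandered by 2 to 3 mm while the arm was settling.
- **Bystanders:** The last top picture shows the canister, fob and pick where they started. The key ring was hidden by the arm in that picture; the last wrist view showed it lying on the desk clear of the dock, and I did not measure it against its starting position.

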